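# Seat and clamp a board in the dowel drilling jig

### The arm

A 6-joint arm with a two-finger parallel gripper is mounted at the origin on a cart in front of the work surface, level with it; the furniture and walls round the work are solid. World frame = base frame: x ahead of the robot, y to its left, z up, the work surface at z = 0. Lengths are in mm, angles in degrees, forces in N, time in s.
With the tool pointing down it reaches from about 275 to 775 mm from the base axis. Payload 14.6 kg.
Tool frame: the origin (TCP) lies between the finger pads; the fingertips stand 14 mm ahead of it and the grasp point (between the pads) lies 5 mm behind it; z points along the fingers, y is the line along which they close (so a half turn about z gives the same grasp; the last joint's range is limited). The gripper opens to 85 mm and grips with 20 to 120 N. Pads are 22 mm wide; open, the fingers measure 114 mm over their backs; the gripper's body (76 mm by 85 mm) begins 54 mm behind the grasp point. The pads swing forward as they close: fully open they stand 13 mm farther back than shut.
Start: joints at [57.966, 15.075, -2.767, 72.158, 0, 81.102], TCP at [206.285, 482.778, 245.278] pointing down, gripper open.
Joint ranges: [-151.79, 151.79], [-50.71, 97.33], [-67.44, 78.34], [-121.81, 120.89], [-77.56, 73.72], [-180, 180]. Speed limits (degrees/s): [108.29, 108.29, 147.25, 159.86, 180, 180].

### API

Orientations are given as a 3x3 rotation matrix whose columns are the frame's x, y, z axes.
In Python, from cell import arm gives the robot as it stands.
- The arm moves only by the tool carry_out, never from a script. Its argument "rows" is one flat list of numbers, 6 for each row, row after row: the shift along the tool's x, y, z normalised to -1 to 1, where 1 is 0.05 m, then the turn, a rotation vector about the tool's x, y, z normalised to -1 to 1, where 1 is 0.5 rad. In form: [x, y, z, ax, ay, az, x, y, z, ax, ay, az, ...]. A call has 1 to 5 rows; each row shifts and turns the commanded pose from where the row before left it, along the tool's axes as they then stand; what a row does not reach is not made up. A row lasts 1/10 s, in which the tool goes at most 50 mm and 8.59 degrees, less where a joint would pass 70% of its speed; a pose out of reach is approached as far as the arm can. A call with a number of a shift or a turn outside -1 to 1 is refused whole. A call with a gripper value outside its range is refused whole. "claw" is the opening, from -1 (shut) to 1 (fully open), set as the call begins (left out, the last holds). The fingers move at their own pace and stop on an object; "force" is the grip in N (left out, the last holds). Time passes only in rows, so rows that do not move let the fingers close. It gives the time, the measured TCP pose, the force, the opening and the grip force at its end, in the units of the state.
- arm.get_obs(): the state, without advancing time (a new reading comes with each control period).
- arm.read_camera(name): name is "scene" or "top"; returns the picture (480x640x3 uint8, red, green, blue); there is no depth.
- arm.camera_info(name): a dict with "K" (3x3 intrinsics, pixels), "D" ([k1, k2, p1, p2, k3] as OpenCV has them; the pictures are not rectified), "rvec" (rotation vector, rad) and "tvec" (3), from world to camera coordinates, as OpenCV has them. Camera axes: x right, y down, z forward; pixel columns grow to the right and rows downward; lengths in mm; the calibration is good to about 2 mm. A picture is of the moment at which its call begins. camera_info takes no time and is no camera call.
- arm.finish_job(): hands the job in; it is judged then, once.
The state is a dict: "clock": time; "joint_pos": joint angles; "dq": joint speeds; "joint_efforts": joint torques, N m; "tool_pos": TCP position; "orientation": TCP orientation; "contact_force": force on the tool from outside, world axes, zero at the start; "ft_torque": the same for the moment, N m; "finger_gap": finger opening in mm; "grip_force": force on a finger pad.
Only numpy, scipy, OpenCV 4.12 (cv2) and the standard library are available. Lean on these libraries where they do the work, as an engineer would, in place of code of your own. Each camera call takes 0.05 s, during which the arm holds its last target. There are 200 camera calls.

### The job

Get the board ready for dowel drilling, using light touches of the fingertips only and never lifting the board: nudge its long side until it lies flush along the fence of the jig, then nudge its free end until it is home against the metal drill block, keeping it on the fence. Then press the red handle of the toggle clamp beside the drill block fully down so that it locks, and last the red handle of the other clamp; leave the tools round the jig where they are.

Things in the scene. Friction and masses are not known exactly. Their poses are not given: they have to be found in the camera images.
- jig: plywood drilling jig screwed to the bench, base 295 x 195 mm, top at z = 0.018. Origin on the bench; x runs along the board to the metal drill block, y from the clamps across the board, z up. Base from jig x -0.150 to 0.145, y -0.105 to 0.090. Two toggle clamps at jig x = 0.060 (beside the block) and x = -0.055; each open arm stands up over the fence, to z = 0.13 and jig y = 0; open grips reach z = 0.18
- fence (a point): middle of the fence, at board mid-height, jig (-0.0125, -0.036, 0.029). The fence is the straight upright edge, facing the board, of the low pale wooden rail that carries both clamps: it lies along jig x at jig y = -0.036, rail top at z = 0.036
- drill_block (a point): point of the aluminium drill block's face that looks at the board, at board mid-height, jig (0.105, 0, 0.029). This face is the end stop, square to the fence, at jig x = 0.105, from jig y = -0.039 to 0.051, top at z = 0.058
- board_center (a point): centre of the loose dark wooden board, 206 x 72 x 22 mm, 0.12 to 0.24 kg, flat on the jig base. Its y axis runs along its length to the free end (about jig -x), its x axis across, away from the fence. It starts askew, about 7 to 29 mm off the fence and 10 to 34 mm off the drill block; seated, this point is at jig (0.002, 0, 0.029)
- board_corner_stop (a point): corner of the board at mid-thickness, on its fence side at the drill block's end; seated at jig x = 0.105, y = -0.036
- board_corner_free (a point): corner of the board at mid-thickness, on its fence side at the free end; seated at jig x = -0.101, y = -0.036
- clamp_stop_press (a point): press spot, a point on the top side of the red grip of the first (beside the drill block) toggle clamp, 24 mm from the grip's tip (grip 17 mm thick, 75 mm long). At the start at jig (0.060, -0.104, 0.153), with the grip leaning up 60 deg above level; when fully down and locked, at jig (0.060, -0.142, 0.076), with the grip level. Between, it swings in an arc in the jig's y-z plane
- clamp_stop: red handle of the first clamp; origin on its link pin, own x axis = jig x, own y axis from the grip's tip to the pin. Locked when level (not when over 0.06 rad above level); past level it snaps 0.05 rad lower to a firm stop, where the press spot is 4 mm lower still. It stays where it is left; at the press spot it needs 2 to 4 N to swing and up to 6 N to lock
- clamp_stop_arm: steel arm of the first clamp, driven by the handle only; origin on its pivot, at jig (0.060, -0.052, 0.058). Its rubber pad, 50 mm from the pivot, stands up at the start and comes down on the board as the handle goes down
- clamp_end_press (a point): press spot, a point on the top side of the red grip of the other (near the board's free end) toggle clamp, 24 mm from the grip's tip (grip 17 mm thick, 75 mm long). At the start at jig (-0.055, -0.104, 0.153), with the grip leaning up 60 deg above level; when fully down and locked, at jig (-0.055, -0.142, 0.076), with the grip level. Between, it swings in an arc in the jig's y-z plane
- clamp_end: red handle of the other clamp; origin on its link pin, own x axis = jig x, own y axis from the grip's tip to the pin. Locked when level (not when over 0.06 rad above level); past level it snaps 0.05 rad lower to a firm stop, where the press spot is 4 mm lower still. It stays where it is left; at the press spot it needs 2 to 4 N to swing and up to 6 N to lock
- clamp_end_arm: steel arm of the other clamp, driven by the handle only; origin on its pivot, at jig (-0.055, -0.052, 0.058). Its rubber pad, 50 mm from the pivot, stands up at the start and comes down on the board as the handle goes down
- board: the same board; origin at the centre of its underside, axes as above
- bits: red flat bit box, 58 x 100 x 30 mm, lying beside the jig; bystander, origin under its centre
- driver: blue-handled screwdriver, 27 x 182 x 28 mm, lying; bystander, origin under its middle
- pencil: flat red carpenter's pencil, 14 x 153 x 8 mm, lying; bystander, origin under its middle
- glue: yellow glue bottle, 56 mm wide, 170 mm tall, standing; bystander, origin under its centre

How it is judged:
By the outcome, as a careful person would: the job done as asked, in the order asked, and still so for the second after the job is handed in, with the robot touching nothing.
It also fails if it takes over 58 s, if anything falls off the work surface, if the arm or the gripper's body presses on something with over 40 N, if the wrist force passes 120 N, or if a joint passes its speed limit or range.

## Working session

There is one attempt and no reset: what is moved stays moved. The work goes in short steps, Python scripts to look and compute and a tool call to move; the robot and the scene stay as the last step left them, time stands still between calls to the robot, and variables do not carry over. Pictures are saved under pics/ and viewed, at most 10 in all, crops included, and the job is handed in when it is done.

Besides the shell and the picture viewer there is one more tool, called after "Request:" as name(argument=value, ...) on one line, values as JSON. carry_out: Moves the arm, as the interface text tells. Its arguments: {"type":"object","properties":{"rows":{"type":"array"},"claw":{"type":"number"},"force":{"type":"number"}},"required":["rows"]}

```bash
ls; mkdir -p pics; python3 - <<'E'
from cell import arm
import cv2
for n in("scene","top"):
    im=arm.read_camera(n); cv2.imwrite(f"pics/{n}0.png",im[:,:,::-1])
    print(n,arm.camera_info(n))
o=arm.get_obs(); print(o)
E
```

```text
pics
scene {'K': array([[458.24144679,   0.        , 324.5687893 ],
       [  0.        , 458.24144679, 237.39627227],
       [  0.        ,   0.        ,   1.        ]]), 'D': array([-0.09060501,  0.        ,  0.        ,  0.        ,  0.        ]), 'rvec': array([ 2.2657184 , -1.09004435,  0.39436535]), 'tvec': array([-494.04266906,  288.71312205,  885.36710841])}
top {'K': array([[547.14159438,   0.        , 322.79142047],
       [  0.        , 547.14159438, 230.13767146],
       [  0.        ,   0.        ,   1.        ]]), 'D': array([-0.03709305,  0.        ,  0.        ,  0.        ,  0.        ]), 'rvec': array([ 2.13532692, -2.18490556,  0.16613415]), 'tvec': array([-228.94875832,  523.54820253, 1090.16409257])}
{'clock': 0.1, 'joint_pos': array([ 5.79667769e+01,  1.50957310e+01, -2.79880725e+00,  7.21565302e+01,
        1.29592084e-03,  8.11016347e+01]), 'dq': array([ 0.10907348, -0.02849406,  0.12295303,  0.0826101 , -0.0433393 ,
       -0.05228824]), 'joint_efforts': array([ 3.66039807e-03, -6.38578820e+01,  3.85063934e+01,  1.00212602e-02,
       -1.15311359e-04,  1.11102756e-05]), 'tool_pos': array([206.16003921, 482.60015658, 244.88489963]), 'orientation': array([[-9.19582592e-01,  3.92896442e-01, -4.91936001e-04],
       [ 3.92896717e-01,  9.19582306e-01, -7.43604742e-04],
       [ 1.60215985e-04, -8.77086016e-04, -9.99999603e-01]]), 'contact_force': array([ 1.34717603, -1.0062773 ,  0.3103659 ]), 'ft_torque': array([-0.01755432,  0.03449534,  0.01727072]), 'grip_force': 0.0, 'finger_gap': 85.61278250955475}
```

View pics/top0.png

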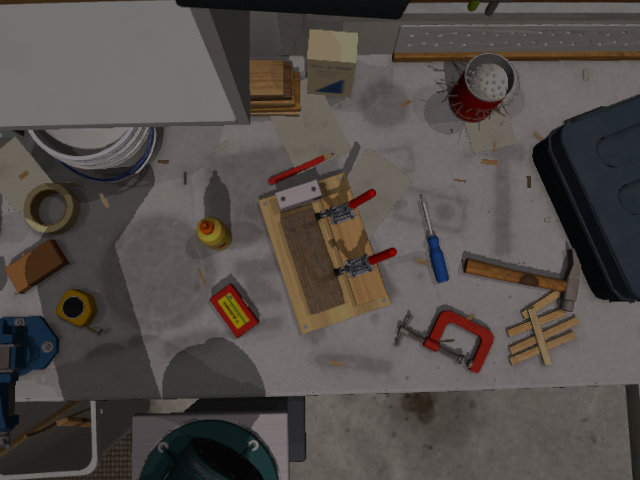

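View pics/scene0.png

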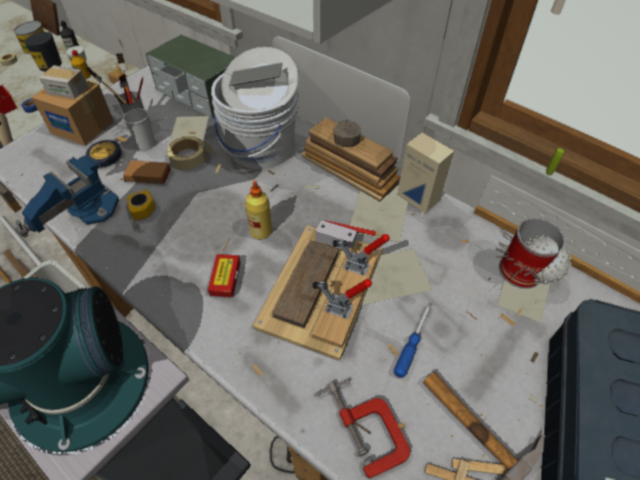

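The top view shows the jig around (325,255), with the block at (298,193), the board at (315,260) and the red grips at (360,200) and (380,260). Next I'll enlarge it.

```bash
python3 - <<'E'
import cv2
im=cv2.imread("pics/top0.png")[165:340,250:410]
cv2.imwrite("pics/c0.png",cv2.resize(im,None,fx=3.4,fy=3.4,interpolation=cv2.INTER_CUBIC))
E
```

```text
(no output)
```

View pics/c0.png

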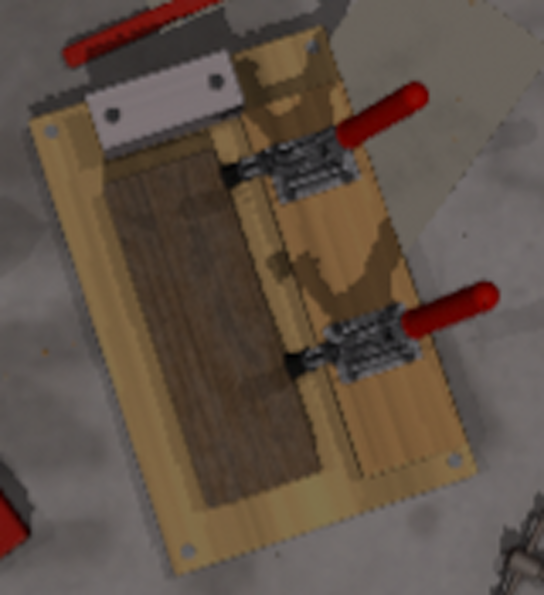

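The crop shows the base corners at about (30,119), (177,575), (475,473) and (322,28). The board's top corners are at about (105,187), (213,150), (320,468) and (207,508).

```bash
cat > h.py <<'E'
import numpy as np, cv2
from cell import arm
def cam(n):
    c=arm.camera_info(n); return [np.array(c[k],float) for k in("K","D","rvec","tvec")]
def ray(n,px,z):
    K,D,r,t=cam(n); u=cv2.undistortPoints(np.array(px,float).reshape(-1,1,2),K,D)[:,0]
    R=cv2.Rodrigues(r)[0]; d=np.c_[u,np.ones(len(u))]@R; c=-R.T@t
    return c+d*((z-c[2])/d[:,2])[:,None]
def proj(n,P):
    K,D,r,t=cam(n); return cv2.projectPoints(np.array(P,float).reshape(-1,3),r,t,K,D)[0][:,0]
def fit(J,W):  # rigid 2D
    J,W=np.array(J,float),np.array(W,float)[:,:2]; a=(J-J.mean(0))@[1,1j]; b=(W-W.mean(0))@[1,1j]
    th=np.angle((b*a.conj()).sum()); c,s=np.cos(th),np.sin(th); R=np.array([[c,-s],[s,c]])
    t=W.mean(0)-R@J.mean(0); return th,R,t,(J@R.T+t-W)
E
python3 - <<'E'
from h import *
f=lambda p:np.array(p)/3.4+[250,165]
J=[(145,90),(-150,90),(-150,-105),(145,-105)]
W=ray("top",f([(30,119),(177,575),(475,473),(322,28)]),18)
th,R,t,e=fit(J,W);print(np.degrees(th),t,e.round(1))
B=ray("top",f([(105,187),(213,150),(320,468),(207,508)]),40)[:,:2]
print("board in jig",((B-t)@R).round(1))
tj=lambda x,y,z:np.r_[R@[x,y]+t,z]
P=[tj(60,-104,153),tj(-55,-104,153),tj(105,-39,58),tj(105,51,58)]+[tj(145,90,18),tj(-150,90,18),tj(-150,-105,18),tj(145,-105,18)]
p=proj("top",P); print(((p-[250,165])*3.4).round())
print("world",np.round(P,0)); print(proj("scene",P).round())
E
```

```text
16.93979773631409 [ 475.35556034 -234.18072873] [[-0.   2.1]
 [-1.5  1.9]
 [-1.1 -2.5]
 [ 2.7 -1.5]]
board in jig [[  85.6   56.6]
 [  86.8  -12.6]
 [-115.3  -13.2]
 [-116.5   57.9]]
[[386. 109.]
 [455. 308.]
 [245. 103.]
 [102. 149.]
 [ 27. 119.]
 [174. 578.]
 [479. 475.]
 [324.  24.]]
world [[ 563. -316.  153.]
 [ 453. -350.  153.]
 [ 587. -241.   58.]
 [ 561. -155.   58.]
 [ 588. -106.   18.]
 [ 306. -192.   18.]
 [ 362. -378.   18.]
 [ 645. -292.   18.]]
[[377. 240.]
 [358. 285.]
 [351. 243.]
 [314. 232.]
 [306. 226.]
 [251. 326.]
 [339. 359.]
 [382. 249.]]
```

```bash
cat >> h.py <<'E'
TH=np.radians(16.94); RJ=np.array([[np.cos(TH),-np.sin(TH),0],[np.sin(TH),np.cos(TH),0],[0,0,1]]); TJ=np.array([475.4,-234.2,0])
def tojig(W): return (np.array(W)-TJ)@RJ
def ori(tilt=0,yx=True):
    """tool frame in world; tilt deg: tips lean to jig -y (tool y along jig x)"""
    a=np.radians(tilt); z=np.array([0,-np.sin(a),-np.cos(a)]); y=np.array([1.,0,0])
    if not yx: y=np.array([0,1.,0]); z=np.array([0,0,-1.])
    return RJ@np.c_[np.cross(y,z),y,z]
def go(p,Rt,n):
    """p jig TCP mm; print n rows (first rotation & translation spread evenly)"""
    o=arm.get_obs(); R0=np.array(o["orientation"]); p0=np.array(o["tool_pos"]); d=(RJ@p+TJ-p0)/n
    rv=cv2.Rodrigues(R0.T@Rt)[0].ravel()/n; S=cv2.Rodrigues(rv)[0]; R=R0
    for i in range(n):
        print(np.r_[R.T@d/50,rv/.5].round(2).tolist()); R=R@S
def st():
    o=arm.get_obs(); R=RJ.T@np.array(o["orientation"])
    print("t",o["clock"],"jigTCP",tojig(o["tool_pos"]).round(1),"F",(RJ.T@o["contact_force"]).round(1),"gap",round(o["finger_gap"],1),"yaxis",R[:,1].round(3),"z",R[:,2].round(3))
E
python3 - <<'E'
from h import *
print("glue",tojig(ray("top",[(218,242)],0)),"bits",tojig(ray("top",[(235,310)],30)), "bits corners",tojig(ray("top",[(232,285),(258,318)],30)))
go(np.array([0,85,150.]),np.array(arm.get_obs()["orientation"]),16)
E
```

```text
glue [[ 88.81389833 197.92723543   0.        ]] bits [[-59.91894511 201.67956661  30.        ]] bits corners [[ -9.62750938 192.55152259  30.        ]
 [-89.88832682 162.15742579  30.        ]]
[-0.59, -0.61, 0.12, 0.0, 0.0, 0.0]
[-0.59, -0.61, 0.12, 0.0, 0.0, 0.0]
[-0.59, -0.61, 0.12, 0.0, 0.0, 0.0]
[-0.59, -0.61, 0.12, 0.0, 0.0, 0.0]
[-0.59, -0.61, 0.12, 0.0, 0.0, 0.0]
[-0.59, -0.61, 0.12, 0.0, 0.0, 0.0]
[-0.59, -0.61, 0.12, 0.0, 0.0, 0.0]
[-0.59, -0.61, 0.12, 0.0, 0.0, 0.0]
[-0.59, -0.61, 0.12, 0.0, 0.0, 0.0]
[-0.59, -0.61, 0.12, 0.0, 0.0, 0.0]
[-0.59, -0.61, 0.12, 0.0, 0.0, 0.0]
[-0.59, -0.61, 0.12, 0.0, 0.0, 0.0]
[-0.59, -0.61, 0.12, 0.0, 0.0, 0.0]
[-0.59, -0.61, 0.12, 0.0, 0.0, 0.0]
[-0.59, -0.61, 0.12, 0.0, 0.0, 0.0]
[-0.59, -0.61, 0.12, 0.0, 0.0, 0.0]
```

Request:
carry_out(rows=[-0.3,-0.3,0,0,0,0,-0.6,-0.61,0,0,0,0,-0.6,-0.61,0,0,0,0,-0.6,-0.61,0,0,0,0,-0.6,-0.61,0,0,0,0])

```text
clock: 0.6
tool_pos: [276.6, 302.2, 245.1]
orientation: [[-0.92, 0.392, -0.0], [0.392, 0.92, -0.0], [0.0, -0.0, -1.0]]
contact_force: [0.9, 0.3, 0.0]
finger_gap: 85.4
grip_force: 0.0
```

Request:
carry_out(rows=[-0.6,-0.61,0,0,0,0,-0.6,-0.61,0,0,0,0,-0.6,-0.61,0,0,0,0,-0.6,-0.61,0,0,0,0,-0.6,-0.61,0,0,0,0])

```text
clock: 1.1
tool_pos: [354.7, 102.9, 245.3]
orientation: [[-0.92, 0.393, 0.0], [0.393, 0.92, 0.0], [-0.0, 0.0, -1.0]]
contact_force: [0.3, 1.1, -0.4]
finger_gap: 85.4
grip_force: 0.0
```

Request:
carry_out(rows=[-0.6,-0.61,0,0,0,0,-0.6,-0.61,0,0,0,0,-0.6,-0.61,0,0,0,0,-0.6,-0.61,0,0,0,0,-0.6,-0.61,0,0,0,0])

```text
clock: 1.6
tool_pos: [432.8, -96.5, 245.2]
orientation: [[-0.919, 0.393, -0.0], [0.393, 0.919, 0.0], [0.0, 0.0, -1.0]]
contact_force: [1.3, 0.9, 0.0]
finger_gap: 85.2
grip_force: 0.0
```

Request:
carry_out(rows=[-0.3,-0.3,0,0,0,0.29,0,0,0,0,0,0.29,0,0,0,0,0,0.29,0,0,0,0,0,0.29,0,0,0,0,0,0.29])

```text
clock: 2.1
tool_pos: [440.4, -114.3, 245.0]
orientation: [[-0.422, 0.907, -0.001], [0.907, 0.422, 0.0], [0.0, -0.0, -1.0]]
contact_force: [-0.2, -0.0, 0.2]
finger_gap: 85.4
grip_force: 0.0
```

```bash
python3 - <<'E'
from h import *
st(); go(np.array([-5,88,34.]),ori(8),8)
E
```

```text
t 2.1 jigTCP [  1.4 124.9 245. ] F [-0.2  0.   0.2] gap 85.4 yaxis [ 0.99  0.14 -0.  ] z [-0.  0. -1.]
[-0.09, -0.03, 0.53, 0.0, -0.03, 0.03]
[-0.08, -0.03, 0.53, 0.0, -0.03, 0.03]
[-0.07, -0.02, 0.53, 0.0, -0.03, 0.03]
[-0.06, -0.02, 0.53, 0.0, -0.03, 0.03]
[-0.05, -0.02, 0.53, 0.0, -0.03, 0.03]
[-0.04, -0.02, 0.53, 0.0, -0.03, 0.03]
[-0.04, -0.02, 0.53, 0.0, -0.03, 0.03]
[-0.03, -0.02, 0.53, 0.0, -0.03, 0.03]
```

Request:
carry_out(rows=[-0.09,-0.03,0.53,0,-0.03,0.03,-0.08,-0.03,0.53,0,-0.03,0.03,-0.07,-0.02,0.53,0,-0.03,0.03,-0.06,-0.02,0.53,0,-0.03,0.03,-0.05,-0.02,0.53,0,-0.03,0.03])

```text
clock: 2.6
tool_pos: [443.5, -136.4, 112.2]
orientation: [[-0.357, 0.934, 0.03], [0.931, 0.358, -0.069], [-0.075, 0.003, -0.997]]
contact_force: [-0.0, 0.9, -0.6]
finger_gap: 85.7
grip_force: 0.0
```

Request:
carry_out(rows=[-0.04,-0.02,0.53,0,-0.03,0.03,-0.04,-0.02,0.53,0,-0.03,0.03,-0.03,-0.02,0.4,0,-0.03,0.03,0,0,0.05,0,0,0,0,0,0,0,0,0])

```text
clock: 3.1
tool_pos: [445.2, -148.5, 38.6]
orientation: [[-0.314, 0.948, 0.044], [0.942, 0.317, -0.11], [-0.118, 0.006, -0.993]]
contact_force: [-0.1, -0.8, 1.2]
finger_gap: 85.2
grip_force: 0.0
```

```bash
python3 - <<'E'
from h import *
st(); 
im=arm.read_camera("scene")[190:390,210:430]
cv2.imwrite("pics/c1.png",cv2.resize(im[:,:,::-1],None,fx=3,fy=3))
E
```

```text
t 3.1 jigTCP [-4.  90.7 38.6] F [-0.3 -0.7  1.2] gap 85.2 yaxis [1.    0.027 0.006] z [ 0.01  -0.118 -0.993]
```

View pics/c1.png

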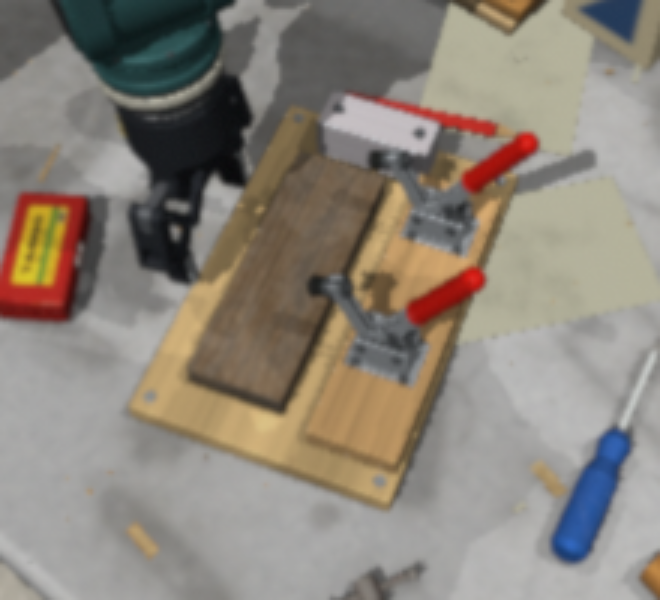

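The gripper stands beside the board with its fingertips above the base edge (crop (185,275)), clear of the clamps. I'll lower it and nudge.

```bash
python3 - <<'E'
from h import *
go(np.array([-5,88,31.]),ori(8),2); print(); 
p=np.array([-5,88,31.])
print("per 10mm jig -y:",(ori(8).T@RJ@[0,-10,0]/50).round(3))
E
```

```text
[-0.01, -0.02, 0.08, 0.01, -0.02, 0.03]
[-0.01, -0.02, 0.08, 0.01, -0.02, 0.03]

per 10mm jig -y: [-0.198 -0.     0.028]
```

Request:
carry_out(rows=[-0.01,-0.02,0.08,0.01,0,0.03,-0.01,-0.02,0.08,0.01,0,0.03,-0.1,0,0.014,0,0,0,-0.1,0,0.014,0,0,0,-0.1,0,0.014,0,0,0])

```text
clock: 3.65
tool_pos: [448.8, -166.3, 30.6]
orientation: [[-0.285, 0.958, 0.035], [0.951, 0.287, -0.114], [-0.12, 0.001, -0.993]]
contact_force: [0.6, 0.2, 0.2]
finger_gap: 85.4
grip_force: 0.0
```

Request:
carry_out(rows=[-0.06,0,0.008,0,0,0,-0.06,0,0.008,0,0,0,-0.06,0,0.008,0,0,0,-0.06,0,0.008,0,0,0,-0.06,0,0.008,0,0,0])

```text
clock: 4.15
tool_pos: [452.9, -180.3, 30.3]
orientation: [[-0.285, 0.958, 0.035], [0.951, 0.287, -0.114], [-0.119, 0.001, -0.993]]
contact_force: [-0.0, 1.7, 1.8]
finger_gap: 85.5
grip_force: 1.4
```

```bash
python3 - <<'E'
from h import *
st()
E
```

```text
t 4.15 jigTCP [-5.9 58.1 30.3] F [0.5 1.6 1.8] gap 85.5 yaxis [ 1.    -0.004  0.001] z [ 0.    -0.119 -0.993]
```

Request:
carry_out(rows=[-0.04,0,0.005,0,0,0,-0.04,0,0.005,0,0,0,-0.04,0,0.005,0,0,0])

```text
clock: 4.45
tool_pos: [454.6, -186.1, 30.2]
orientation: [[-0.285, 0.958, 0.035], [0.951, 0.287, -0.114], [-0.119, 0.001, -0.993]]
contact_force: [-1.4, 3.4, 2.7]
finger_gap: 85.6
grip_force: 1.5
```

Request:
carry_out(rows=[-0.03,0,0.004,0,0,0,-0.03,0,0.004,0,0,0])

```text
clock: 4.65
tool_pos: [455.5, -189.0, 30.2]
orientation: [[-0.285, 0.958, 0.035], [0.951, 0.287, -0.114], [-0.119, 0.001, -0.993]]
contact_force: [-1.1, 3.3, 2.3]
finger_gap: 85.4
grip_force: 1.4
```

Request:
carry_out(rows=[-0.02,0,0.003,0,0,0,-0.02,0,0.003,0,0,0])

```text
clock: 4.85
tool_pos: [456.0, -190.8, 30.1]
orientation: [[-0.285, 0.958, 0.035], [0.951, 0.287, -0.114], [-0.119, 0.001, -0.993]]
contact_force: [-2.3, 5.1, 4.9]
finger_gap: 85.3
grip_force: 3.1
```

```bash
python3 - <<'E'
from h import *
st()
im=arm.read_camera("top")[165:340,250:410]
cv2.imwrite("pics/c2.png",cv2.resize(im[:,:,::-1],None,fx=3.4,fy=3.4,interpolation=cv2.INTER_CUBIC))
E
```

```text
t 4.85 jigTCP [-5.9 47.1 30.1] F [-0.7  5.5  4.9] gap 85.3 yaxis [ 1.    -0.004  0.001] z [ 0.    -0.119 -0.993]
```

View pics/c2.png

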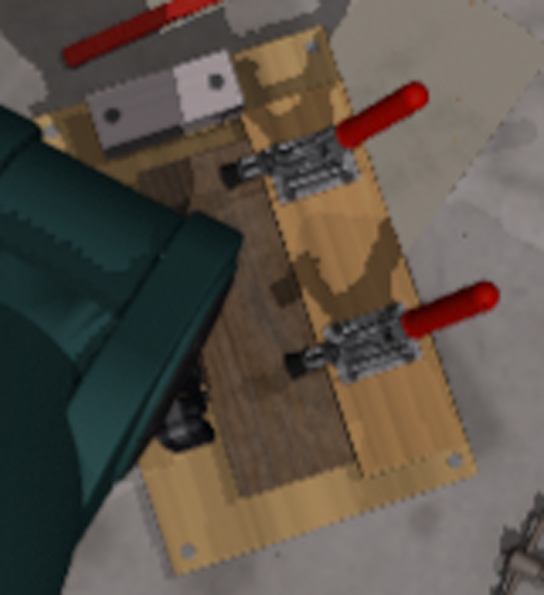

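The board's fence edge now runs along the rail, from about (245,190) to (355,465), and looks flush. I'll press slightly further to confirm by force.

Request:
carry_out(rows=[-0.02,0,0.003,0,0,0])

```text
clock: 5.0
tool_pos: [455.9, -191.2, 30.0]
orientation: [[-0.286, 0.958, 0.035], [0.951, 0.288, -0.113], [-0.118, 0.001, -0.993]]
contact_force: [-3.6, 11.2, 9.8]
finger_gap: 85.5
grip_force: 5.9
```

Request:
carry_out(rows=[-0.02,0,0.003,0,0,0])

```text
clock: 5.1
tool_pos: [455.9, -191.5, 29.9]
orientation: [[-0.286, 0.958, 0.034], [0.951, 0.288, -0.111], [-0.117, 0.001, -0.993]]
contact_force: [-6.1, 16.8, 15.0]
finger_gap: 85.5
grip_force: 8.9
```

```bash
python3 - <<'E'
from h import *
st()
E
```

```text
t 5.1 jigTCP [-6.2 46.6 29.9] F [-0.9 17.9 15. ] gap 85.5 yaxis [ 1.    -0.003  0.001] z [ 0.    -0.117 -0.993]
```

Contact is firm at y≈46.6, so the board is flush. I'll retreat and go round to the free end with the fingers shut.

```bash
python3 - <<'E'
from h import *
R=ori(8)
f=lambda v:(R.T@RJ@np.array(v)/50).round(3).tolist()
print(f([0,25,0]),f([0,0,40]),f([-145,0,0]),f([0,-70,0]),f([0,0,-30]),f([10,0,0]))
E
```

```text
[0.495, 0.0, -0.07] [-0.111, 0.0, -0.792] [-0.0, -2.9, -0.0] [-1.386, -0.0, 0.195] [0.084, 0.0, 0.594] [0.0, 0.2, 0.0]
```

Request:
carry_out(rows=[0.25,0,-0.035,0,0,0,0.25,0,-0.035,0,0,0,-0.06,0,-0.4,0,0,0,-0.06,0,-0.4,0,0,0,0,-0.4,0,0,0,0])

```text
clock: 5.6
tool_pos: [432.9, -175.7, 73.2]
orientation: [[-0.286, 0.957, 0.039], [0.95, 0.289, -0.117], [-0.123, 0.004, -0.992]]
contact_force: [0.5, -0.3, -0.8]
finger_gap: 85.3
grip_force: 0.0
```

Request:
carry_out(rows=[0,-0.6,0,0,0,0,0,-0.6,0,0,0,0,0,-0.6,0,0,0,0,0,-0.6,0,0,0,0,0,-0.15,0,0,0,0], claw=-1)

```text
clock: 6.1
tool_pos: [306.1, -211.6, 70.8]
orientation: [[-0.284, 0.958, 0.034], [0.951, 0.286, -0.114], [-0.119, -0.0, -0.993]]
contact_force: [0.5, -0.2, -0.3]
finger_gap: 12.7
grip_force: 0.0
```

Request:
carry_out(rows=[-0.47,0,0.066,0,0,0,-0.47,0,0.066,0,0,0,-0.47,0,0.066,0,0,0,0,0,0,0,0,0,0,0,0,0,0,0])

```text
clock: 6.6
tool_pos: [328.9, -279.8, 69.2]
orientation: [[-0.285, 0.958, 0.035], [0.951, 0.287, -0.114], [-0.119, 0.001, -0.993]]
contact_force: [0.2, 1.2, -0.3]
finger_gap: 0.2
grip_force: 0.0
```

```bash
python3 - <<'E'
from h import *
st();go(np.array([-150,0,43.]),ori(0),3)
im=arm.read_camera("scene")[190:390,210:430]
cv2.imwrite("pics/c3.png",cv2.resize(im[:,:,::-1],None,fx=3,fy=3))
E
```

```text
t 6.6 jigTCP [-153.4   -1.    69.2] F [ 0.5  1.1 -0.3] gap 0.2 yaxis [ 1.    -0.005  0.001] z [ 0.    -0.119 -0.993]
[0.03, 0.02, 0.17, 0.0, 0.08, -0.0]
[0.02, 0.02, 0.17, 0.0, 0.08, -0.0]
[0.01, 0.02, 0.17, 0.0, 0.08, -0.0]
```

View pics/c3.png

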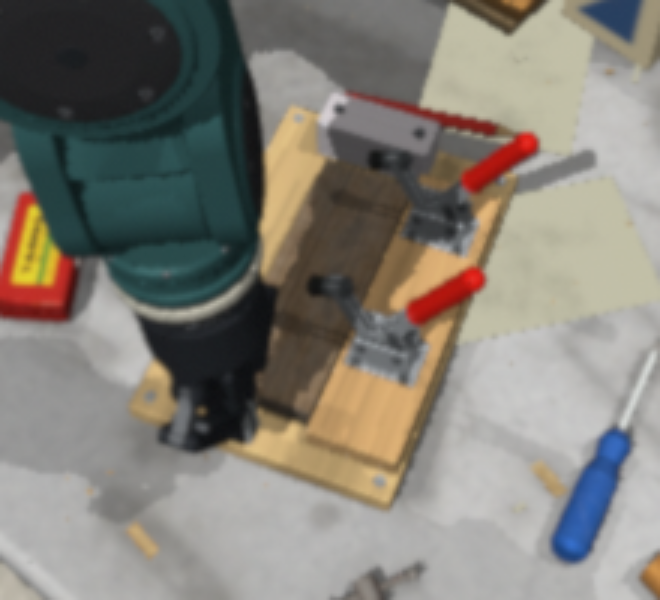

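The board lies along the rail and the shut fingers are beyond its free end at (215,430). I'll lower and push towards the block.

Request:
carry_out(rows=[0.03,0.02,0.17,0,0.08,0,0.02,0.02,0.17,0,0.08,0,0.01,0.02,0.17,0,0.08,0,0,0.1,0,0,0,0,0,0.1,0,0,0,0])

```text
clock: 7.15
tool_pos: [341.2, -274.9, 43.9]
orientation: [[-0.287, 0.958, 0.001], [0.958, 0.287, 0.0], [-0.0, 0.001, -1.0]]
contact_force: [-0.2, 0.7, 0.8]
finger_gap: 0.1
grip_force: 0.0
```

Request:
carry_out(rows=[0,0.06,0,0,0,0,0,0.06,0,0,0,0,0,0.04,0,0,0,0,0,0.04,0,0,0,0,0,0.04,0,0,0,0])

```text
clock: 7.65
tool_pos: [352.6, -272.1, 43.9]
orientation: [[-0.287, 0.958, 0.001], [0.958, 0.287, 0.0], [0.0, 0.001, -1.0]]
contact_force: [-1.8, 0.1, 0.9]
finger_gap: -0.2
grip_force: 0.8
```

Request:
carry_out(rows=[0,0.04,0,0,0,0,0,0.04,0,0,0,0,0,0.04,0,0,0,0])

```text
clock: 7.95
tool_pos: [358.3, -270.5, 43.8]
orientation: [[-0.287, 0.958, 0.001], [0.958, 0.287, 0.001], [0.0, 0.001, -1.0]]
contact_force: [-2.5, -0.9, 1.6]
finger_gap: -0.3
grip_force: 1.3
```

```bash
python3 - <<'E'
from h import *
st()
E
```

```text
t 7.95 jigTCP [-122.5   -0.6   43.8] F [-2.7 -0.1  1.6] gap -0.3 yaxis [ 1.    -0.005  0.001] z [ 0.001  0.    -1.   ]
```

Request:
carry_out(rows=[0,0.04,0,0,0,0,0,0.03,0,0,0,0])

```text
clock: 8.15
tool_pos: [361.7, -269.4, 43.8]
orientation: [[-0.287, 0.958, 0.001], [0.958, 0.287, 0.001], [0.0, 0.001, -1.0]]
contact_force: [-2.6, 0.1, 1.4]
finger_gap: -0.2
grip_force: 1.3
```

Request:
carry_out(rows=[0,0.03,0,0,0,0])

```text
clock: 8.25
tool_pos: [363.2, -269.0, 43.8]
orientation: [[-0.287, 0.958, 0.001], [0.958, 0.287, 0.001], [0.0, 0.001, -1.0]]
contact_force: [-1.1, -0.5, 1.2]
finger_gap: 0.3
grip_force: 1.3
```

Request:
carry_out(rows=[0,0.02,0,0,0,0])

```text
clock: 8.35
tool_pos: [364.1, -268.7, 43.8]
orientation: [[-0.287, 0.958, 0.001], [0.958, 0.287, 0.001], [0.0, 0.001, -1.0]]
contact_force: [-2.5, -0.9, 1.6]
finger_gap: 0.1
grip_force: 1.3
```

Request:
carry_out(rows=[0,0.02,0,0,0,0])

```text
clock: 8.45
tool_pos: [365.1, -268.4, 43.8]
orientation: [[-0.287, 0.958, 0.001], [0.958, 0.287, 0.001], [0.0, 0.001, -1.0]]
contact_force: [-2.3, -0.4, 1.9]
finger_gap: 0.3
grip_force: 1.3
```

```bash
python3 - <<'E'
from h import *
st()
E
```

```text
t 8.45 jigTCP [-115.5   -0.6   43.8] F [-2.3  0.3  1.9] gap 0.3 yaxis [ 1.    -0.004  0.001] z [ 0.001  0.    -1.   ]
```

Request:
carry_out(rows=[0,0.02,0,0,0,0])

```text
clock: 8.55
tool_pos: [366.0, -268.1, 43.8]
orientation: [[-0.287, 0.958, 0.001], [0.958, 0.287, 0.001], [0.0, 0.001, -1.0]]
contact_force: [-1.3, -0.4, 1.8]
finger_gap: 0.5
grip_force: 1.2
```

Request:
carry_out(rows=[0,0.02,0,0,0,0])

```text
clock: 8.65
tool_pos: [367.0, -267.8, 43.8]
orientation: [[-0.287, 0.958, 0.001], [0.958, 0.287, 0.001], [0.0, 0.001, -1.0]]
contact_force: [-1.4, 0.5, 1.8]
finger_gap: -0.0
grip_force: 1.2
```

Request:
carry_out(rows=[0,0.02,0,0,0,0])

```text
clock: 8.75
tool_pos: [367.9, -267.6, 43.8]
orientation: [[-0.287, 0.958, 0.001], [0.958, 0.287, 0.001], [0.0, 0.001, -1.0]]
contact_force: [-2.2, -1.1, 1.9]
finger_gap: 0.3
grip_force: 1.2
```

Request:
carry_out(rows=[0,0.02,0,0,0,0])

```text
clock: 8.85
tool_pos: [368.5, -267.3, 43.8]
orientation: [[-0.287, 0.958, -0.0], [0.958, 0.287, 0.0], [0.0, -0.0, -1.0]]
contact_force: [-9.3, -4.0, 3.6]
finger_gap: -0.1
grip_force: 4.8
```

Request:
carry_out(rows=[0,0.02,0,0,0,0])

```text
clock: 8.95
tool_pos: [368.8, -267.2, 43.7]
orientation: [[-0.287, 0.958, -0.002], [0.958, 0.287, -0.0], [0.0, -0.002, -1.0]]
contact_force: [-15.1, -6.3, 5.3]
finger_gap: -0.3
grip_force: 8.2
```

```bash
python3 - <<'E'
from h import *
st()
im=arm.read_camera("top")[165:340,250:410]
cv2.imwrite("pics/c4.png",cv2.resize(im[:,:,::-1],None,fx=3.4,fy=3.4,interpolation=cv2.INTER_CUBIC))
E
```

```text
t 8.95 jigTCP [-111.6   -0.5   43.7] F [-16.3  -1.7   5.3] gap -0.3 yaxis [ 1.    -0.005 -0.002] z [-0.002  0.    -1.   ]
```

View pics/c4.png

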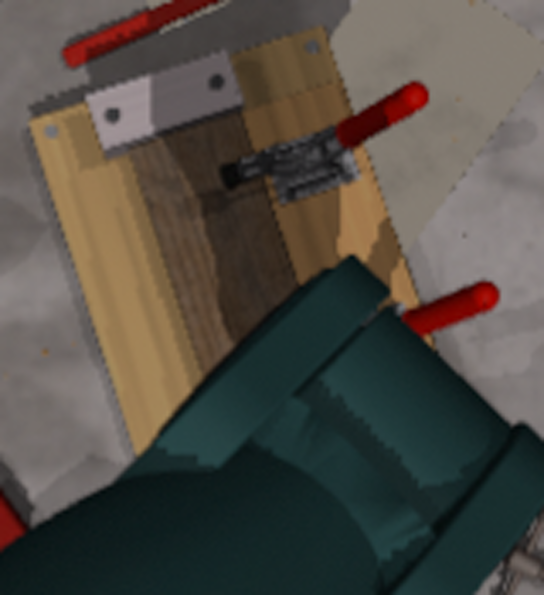

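The board is home against the block and squarely on the fence. I'll go back to the long side for a light confirming nudge.

Request:
carry_out(rows=[0,-0.2,0,0,0,0,0,-0.4,-0.2,0,0,0,0,-0.2,-0.4,0,0,0,0.5,0,0,0,-0.1,0,0.5,0,0,0,-0.1,0])

```text
clock: 9.5
tool_pos: [317.0, -231.1, 73.0]
orientation: [[-0.284, 0.958, 0.031], [0.953, 0.285, -0.097], [-0.102, 0.002, -0.995]]
contact_force: [0.5, -0.1, 0.8]
finger_gap: 0.1
grip_force: 0.0
```

Request:
carry_out(rows=[0.5,0,0,0,-0.08,0,0.2,0.6,0,0,0,0,0,0.6,0,0,0,0,0,0.6,0,0,0,0,0,0.6,0,0,0,0], claw=1)

```text
clock: 10.0
tool_pos: [423.2, -162.2, 68.9]
orientation: [[-0.285, 0.958, 0.042], [0.949, 0.288, -0.133], [-0.139, 0.002, -0.99]]
contact_force: [-0.5, -0.7, 0.1]
finger_gap: 72.3
grip_force: 0.0
```

```bash
python3 - <<'E'
from h import *
st();go(np.array([2,70,30.]),ori(8),4)
E
```

```text
t 10.0 jigTCP [-29.   84.1  68.9] F [-0.7 -0.5  0.1] gap 72.3 yaxis [ 1.    -0.004  0.002] z [ 0.001 -0.139 -0.99 ]
[-0.04, 0.15, 0.2, 0.0, -0.0, -0.0]
[-0.04, 0.15, 0.2, 0.0, -0.0, -0.0]
[-0.04, 0.15, 0.2, 0.0, -0.0, -0.0]
[-0.04, 0.15, 0.2, 0.0, -0.0, -0.0]
```

Request:
carry_out(rows=[-0.04,0.15,0.2,0,0,0,-0.04,0.15,0.2,0,0,0,-0.04,0.15,0.2,0,0,0,-0.04,0.15,0.2,0,0,0,-0.16,0,0.02,0,0,0])

```text
clock: 10.5
tool_pos: [456.6, -174.8, 29.0]
orientation: [[-0.285, 0.958, 0.039], [0.949, 0.287, -0.132], [-0.138, -0.001, -0.99]]
contact_force: [0.4, 0.2, 0.4]
finger_gap: 85.4
grip_force: 0.0
```

Request:
carry_out(rows=[-0.12,0,0.015,0,0,0,-0.08,0,0.01,0,0,0,-0.04,0,0.005,0,0,0])

```text
clock: 10.8
tool_pos: [460.5, -187.2, 31.0]
orientation: [[-0.284, 0.958, 0.041], [0.949, 0.286, -0.133], [-0.14, 0.001, -0.99]]
contact_force: [0.1, -0.2, -0.0]
finger_gap: 85.3
grip_force: 0.0
```

```bash
python3 - <<'E'
from h import *
st()
E
```

```text
t 10.8 jigTCP [-0.5 49.3 31. ] F [ 0.  -0.3 -0. ] gap 85.3 yaxis [ 1.    -0.005  0.001] z [ 0.001 -0.14  -0.99 ]
```

Request:
carry_out(rows=[-0.03,0,0.01,0,0,0])

```text
clock: 10.9
tool_pos: [460.9, -188.3, 30.6]
orientation: [[-0.284, 0.958, 0.041], [0.949, 0.287, -0.133], [-0.139, 0.001, -0.99]]
contact_force: [-0.6, 1.0, -0.3]
finger_gap: 85.4
grip_force: 0.0
```

Request:
carry_out(rows=[-0.02,0,0.003,0,0,0])

```text
clock: 11.0
tool_pos: [461.2, -189.0, 30.5]
orientation: [[-0.284, 0.958, 0.041], [0.949, 0.287, -0.133], [-0.139, 0.001, -0.99]]
contact_force: [-0.3, -0.3, 0.8]
finger_gap: 85.7
grip_force: 0.0
```

Request:
carry_out(rows=[-0.01,0,0.002,0,0,0])

```text
clock: 11.1
tool_pos: [461.3, -189.3, 30.4]
orientation: [[-0.284, 0.958, 0.041], [0.949, 0.287, -0.133], [-0.139, 0.001, -0.99]]
contact_force: [-1.2, 1.1, 0.2]
finger_gap: 85.1
grip_force: 0.7
```

Request:
carry_out(rows=[-0.02,0,0.002,0,0,0])

```text
clock: 11.2
tool_pos: [461.4, -189.8, 30.3]
orientation: [[-0.285, 0.958, 0.041], [0.949, 0.288, -0.132], [-0.138, 0.001, -0.99]]
contact_force: [-2.4, 7.9, 5.6]
finger_gap: 85.2
grip_force: 4.0
```

Request:
carry_out(rows=[-0.01,0,0.001,0,0,0])

```text
clock: 11.3
tool_pos: [461.4, -189.9, 30.2]
orientation: [[-0.285, 0.958, 0.04], [0.949, 0.288, -0.131], [-0.137, 0.001, -0.991]]
contact_force: [-2.4, 8.7, 6.9]
finger_gap: 85.5
grip_force: 4.9
```

```bash
python3 - <<'E'
from h import *
st()
E
```

```text
t 11.3 jigTCP [-0.5 46.5 30.2] F [0.3 9.  6.9] gap 85.5 yaxis [ 1.    -0.003  0.001] z [ 0.    -0.137 -0.991]
```

```bash
cat >> h.py <<'E'
def rows(T):
    """T: list of (jig TCP, R world); one row each, from the present pose"""
    o=arm.get_obs(); p,R=np.array(o["tool_pos"]),np.array(o["orientation"]); out=[]
    for q,Q in T:
        w=RJ@q+TJ; out.append(np.r_[R.T@(w-p)/50,cv2.Rodrigues(R.T@Q)[0].ravel()/.5].round(2)); p,R=w,Q
    for r in out: print((r+0).tolist())
def press(cx,phi,gap,tilt,pin=(-56.3,81.6),L=85.7,h=-5.6):
    a=np.radians(phi); n=np.array([np.sin(a),np.cos(a)])
    c=np.array(pin)+L*np.array([-np.cos(a),np.sin(a)])+h*n
    g=gap+11*abs(np.sin(np.radians(tilt-phi))); Q=ori(tilt)
    return np.r_[cx,c+g*n]-14*(RJ.T@Q)[:,2],Q
E
python3 - <<'E'
from h import *
I=lambda a,b,n:[a+(b-a)*(i+1)/n for i in range(n)]
v=np.array
T=[(v([0,60,32.]),ori(8)),(v([0,82,40.]),ori(8))]
T+=[(p,ori(8)) for p in I(v([0,82,40.]),v([0,82,250.]),6)]
T+=[(p,ori(t)) for p,t in zip(I(v([0,82,250.]),v([60,20,275.]),6),I(8,45,6))]
print(press(60,60,30,45)[0],press(60,60,3,45)[0])
h,_=press(60,60,25,45)
T+=[(p,ori(45)) for p in I(v([60,20,275.]),h,5)]
rows(T)
E
```

```text
[ 60.         -65.65390266 179.34137679] [ 60.         -89.03658856 165.84137679]
[0.26, 0.01, -0.07, 0.0, 0.0, -0.01]
[0.41, 0.0, -0.22, 0.0, 0.0, 0.0]
[-0.1, 0.0, -0.69, 0.0, 0.0, 0.0]
[-0.1, 0.0, -0.69, 0.0, 0.0, 0.0]
[-0.1, 0.0, -0.69, 0.0, 0.0, 0.0]
[-0.1, 0.0, -0.69, 0.0, 0.0, 0.0]
[-0.1, 0.0, -0.69, 0.0, 0.0, 0.0]
[-0.1, 0.0, -0.69, 0.0, 0.0, 0.0]
[-0.22, 0.2, -0.05, 0.0, -0.22, 0.0]
[-0.22, 0.2, -0.03, 0.0, -0.22, 0.0]
[-0.22, 0.2, -0.01, 0.0, -0.22, 0.0]
[-0.22, 0.2, 0.02, 0.0, -0.22, 0.0]
[-0.22, 0.2, 0.04, 0.0, -0.22, 0.0]
[-0.21, 0.2, 0.06, 0.0, -0.22, 0.0]
[0.02, 0.0, 0.53, 0.0, 0.0, 0.0]
[0.02, 0.0, 0.53, 0.0, 0.0, 0.0]
[0.02, 0.0, 0.53, 0.0, 0.0, 0.0]
[0.02, 0.0, 0.53, 0.0, 0.0, 0.0]
[0.02, 0.0, 0.53, 0.0, 0.0, 0.0]
```

Request:
carry_out(rows=[0.26,0.01,-0.07,0,0,0,0.41,0,-0.22,0,0,0,-0.1,0,-0.69,0,0,0,-0.1,0,-0.69,0,0,0,-0.1,0,-0.69,0,0,0])

```text
clock: 11.8
tool_pos: [451.7, -156.5, 146.1]
orientation: [[-0.285, 0.958, 0.041], [0.948, 0.288, -0.133], [-0.139, 0.001, -0.99]]
contact_force: [1.4, 0.3, -0.2]
finger_gap: 85.5
grip_force: 0.0
```

Request:
carry_out(rows=[-0.1,0,-0.69,0,0,0,-0.1,0,-0.69,0,0,0,-0.1,0,-0.69,0,0,0,-0.22,0.2,-0.05,0,-0.22,0,-0.22,0.2,-0.03,0,-0.22,0], claw=-1)

```text
clock: 12.3
tool_pos: [478.1, -172.5, 259.0]
orientation: [[-0.266, 0.958, 0.105], [0.895, 0.286, -0.341], [-0.357, 0.003, -0.934]]
contact_force: [-0.1, -0.6, -0.2]
finger_gap: 11.8
grip_force: 0.0
```

Request:
carry_out(rows=[-0.22,0.2,-0.01,0,-0.22,0,-0.22,0.2,0.02,0,-0.22,0,-0.22,0.2,0.04,0,-0.22,0,-0.21,0.2,0.06,0,-0.22,0,0,0,0,0,0,0])

```text
clock: 12.8
tool_pos: [527.1, -198.1, 273.4]
orientation: [[-0.202, 0.957, 0.207], [0.667, 0.289, -0.687], [-0.718, -0.0, -0.696]]
contact_force: [-0.5, -0.4, -0.3]
finger_gap: 0.2
grip_force: 0.0
```

```bash
python3 - <<'E'
from h import *
st(); print(arm.get_obs()["joint_pos"].round())
v=np.array
h,Q=press(60,60,25,45); go(h,Q,5)
im=arm.read_camera("top")
K=[]
p=proj("top",[RJ@v([60,-104,153.])+TJ,RJ@v([105,-36,40.])+TJ,RJ@v([-101,-36,40.])+TJ,RJ@v([-101,36,40.])+TJ])
print(((p-[250,165])*3.4).round())
cv2.imwrite("pics/c5.png",cv2.resize(im[165:340,250:410,::-1],None,fx=3.4,fy=3.4,interpolation=cv2.INTER_CUBIC))
E
```

```text
t 12.8 jigTCP [ 59.9  19.5 273.4] F [-0.6 -0.2 -0.3] gap 0.2 yaxis [ 1.    -0.002 -0.   ] z [-0.002 -0.718 -0.696]
[-11.   6. -25.  33. -39.  52.]
[0.03, 0.0, 0.53, -0.0, 0.01, -0.0]
[0.03, 0.0, 0.53, -0.0, 0.01, -0.0]
[0.02, 0.0, 0.53, -0.0, 0.01, -0.0]
[0.02, 0.0, 0.53, -0.0, 0.01, -0.0]
[0.02, 0.0, 0.53, -0.0, 0.01, -0.0]
[[386. 109.]
 [240. 110.]
 [349. 433.]
 [234. 471.]]
```

View pics/c5.png

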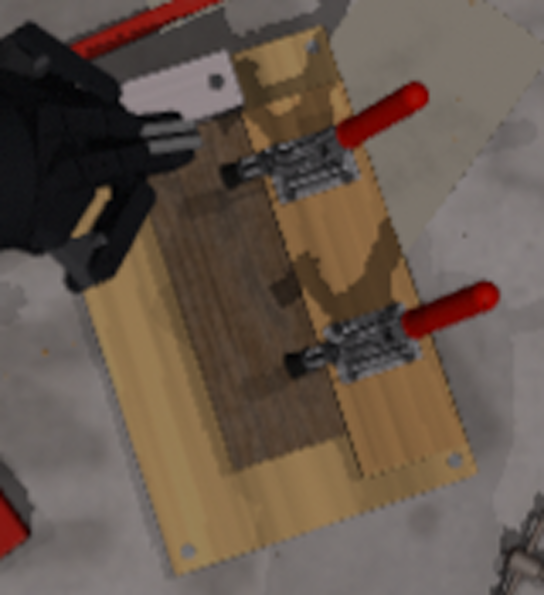

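The board is seated flush on the fence and against the block, with its free corners at about (345,435) and (235,470), as predicted. I'll approach the first grip now.

Request:
carry_out(rows=[0.03,0,0.53,0,0.01,0,0.03,0,0.53,0,0.01,0,0.02,0,0.53,0,0.01,0,0.02,0,0.53,0,0.01,0,0.02,0,0.53,0,0.01,0])

```text
clock: 13.35
tool_pos: [553.2, -286.4, 176.6]
orientation: [[-0.204, 0.958, 0.202], [0.687, 0.287, -0.667], [-0.697, 0.002, -0.717]]
contact_force: [0.2, 0.0, -0.1]
finger_gap: -0.2
grip_force: 0.0
```

```bash
python3 - <<'E'
from h import *
st()
T=[press(60,60,g,45) for g in (15,6,2)]+[press(60,f,0,min(45,f)) for f in (58,55,52,49,46,43,40,37,34,31,28,25,22,19,16,13,10)]
rows(T)
E
```

```text
t 13.35 jigTCP [ 59.3 -72.6 176.6] F [ 0.2 -0.  -0.1] gap -0.2 yaxis [ 1.    -0.005  0.002] z [-0.002 -0.697 -0.717]
[-0.02, 0.02, 0.15, 0.0, -0.03, -0.01]
[-0.05, 0.0, 0.17, 0.0, 0.0, 0.0]
[-0.02, 0.0, 0.08, 0.0, 0.0, 0.0]
[-0.02, 0.0, 0.1, 0.0, 0.0, 0.0]
[-0.02, 0.0, 0.1, 0.0, 0.0, 0.0]
[-0.01, 0.0, 0.1, 0.0, 0.0, 0.0]
[0.0, 0.0, 0.1, 0.0, 0.0, 0.0]
[0.0, 0.0, 0.1, 0.0, 0.0, 0.0]
[0.0, 0.0, 0.09, 0.0, 0.07, 0.0]
[-0.01, 0.0, 0.09, 0.0, 0.1, 0.0]
[-0.01, 0.0, 0.09, 0.0, 0.1, 0.0]
[-0.01, 0.0, 0.09, 0.0, 0.1, 0.0]
[-0.01, 0.0, 0.09, 0.0, 0.1, 0.0]
[-0.01, 0.0, 0.09, 0.0, 0.1, 0.0]
[-0.01, 0.0, 0.09, 0.0, 0.1, 0.0]
[-0.01, 0.0, 0.09, 0.0, 0.1, 0.0]
[-0.01, 0.0, 0.09, 0.0, 0.1, 0.0]
[-0.01, 0.0, 0.09, 0.0, 0.1, 0.0]
[-0.01, 0.0, 0.09, 0.0, 0.1, 0.0]
[-0.01, 0.0, 0.09, 0.0, 0.1, 0.0]
```

Request:
carry_out(rows=[-0.02,0.02,0.15,0,-0.03,-0.01,-0.05,0,0.17,0,0,0,-0.02,0,0.08,0,0,0])

```text
clock: 13.65
tool_pos: [559.3, -302.5, 166.0]
orientation: [[-0.206, 0.957, 0.204], [0.675, 0.29, -0.679], [-0.709, -0.002, -0.705]]
contact_force: [0.4, -0.7, 0.5]
finger_gap: -0.3
grip_force: 0.0
```

Request:
carry_out(rows=[-0.02,0,0.1,0,0,0,-0.02,0,0.1,0,0,0,-0.01,0,0.1,0,0,0])

```text
clock: 13.95
tool_pos: [563.2, -314.1, 157.7]
orientation: [[-0.206, 0.957, 0.205], [0.673, 0.291, -0.68], [-0.71, -0.002, -0.704]]
contact_force: [-1.2, 0.7, 3.3]
finger_gap: 0.1
grip_force: 1.1
```

```bash
python3 - <<'E'
from h import *
st()
E
```

```text
t 13.95 jigTCP [  60.7 -102.   157.7] F [-0.9  1.   3.3] gap 0.1 yaxis [ 1.    -0.001 -0.002] z [-0.002 -0.71  -0.704]
```

Contact is at about 3.5 N, so I'll continue along the arc.

Request:
carry_out(rows=[0,0,0.1,0,0,0,0,0,0.1,0,0,0,0,0,0.09,0,0.07,0,-0.01,0,0.09,0,0.1,0])

```text
clock: 14.35
tool_pos: [566.6, -326.5, 143.3]
orientation: [[-0.224, 0.957, 0.186], [0.73, 0.291, -0.619], [-0.646, -0.003, -0.763]]
contact_force: [-0.6, 4.1, 1.3]
finger_gap: 0.1
grip_force: 1.8
```

Request:
carry_out(rows=[-0.01,0,0.09,0,0.1,0,-0.01,0,0.09,0,0.1,0,-0.01,0,0.09,0,0.1,0,-0.01,0,0.09,0,0.1,0])

```text
clock: 14.75
tool_pos: [570.0, -338.2, 130.0]
orientation: [[-0.257, 0.957, 0.137], [0.839, 0.291, -0.46], [-0.48, -0.003, -0.877]]
contact_force: [-1.0, 3.5, 3.2]
finger_gap: 0.1
grip_force: 1.8
```

```bash
python3 - <<'E'
from h import *
st()
for f in (31,28,25,22): print(f,press(60,f,0,f)[0])
rows([press(60,f,0,max(f,0)) for f in (25,22,19,16,13,10,8,6,4,2,0,-2)])
E
```

```text
t 14.75 jigTCP [  60.2 -127.   130. ] F [0.1 3.6 3.2] gap 0.1 yaxis [ 1.    -0.    -0.003] z [-0.003 -0.48  -0.877]
31 [  60.         -125.43291784  132.93896835]
28 [  60.         -128.02504758  129.25047271]
25 [  60.         -130.42058395  125.43137044]
22 [  60.         -132.61296095  121.49212943]
[-0.02, 0.0, 0.11, -0.01, 0.13, 0.0]
[-0.01, 0.0, 0.09, 0.0, 0.1, 0.0]
[-0.01, 0.0, 0.09, 0.0, 0.1, 0.0]
[-0.01, 0.0, 0.09, 0.0, 0.1, 0.0]
[-0.01, 0.0, 0.09, 0.0, 0.1, 0.0]
[-0.01, 0.0, 0.09, 0.0, 0.1, 0.0]
[0.0, 0.0, 0.06, 0.0, 0.07, 0.0]
[0.0, 0.0, 0.06, 0.0, 0.07, 0.0]
[0.0, 0.0, 0.06, 0.0, 0.07, 0.0]
[0.0, 0.0, 0.06, 0.0, 0.07, 0.0]
[0.0, 0.0, 0.06, 0.0, 0.07, 0.0]
[0.0, 0.0, 0.05, 0.0, 0.0, 0.0]
```

Request:
carry_out(rows=[-0.02,0,0.11,0,0.13,0,-0.01,0,0.09,0,0.1,0,-0.01,0,0.09,0,0.1,0,-0.01,0,0.09,0,0.1,0,-0.01,0,0.09,0,0.1,0])

```text
clock: 15.25
tool_pos: [573.5, -349.6, 109.7]
orientation: [[-0.283, 0.957, 0.066], [0.93, 0.291, -0.225], [-0.234, -0.003, -0.972]]
contact_force: [-0.9, 2.3, 0.7]
finger_gap: 0.2
grip_force: 1.3
```

Request:
carry_out(rows=[-0.01,0,0.09,0,0.1,0,0,0,0.06,0,0.07,0,0,0,0.06,0,0.07,0])

```text
clock: 15.55
tool_pos: [574.5, -352.8, 99.7]
orientation: [[-0.289, 0.957, 0.032], [0.95, 0.29, -0.113], [-0.118, -0.003, -0.993]]
contact_force: [0.6, -1.3, 3.0]
finger_gap: 0.2
grip_force: 1.2
```

Request:
carry_out(rows=[0,0,0.06,0,0.07,0,0,0,0.06,0,0.07,0])

```text
clock: 15.75
tool_pos: [574.7, -353.4, 93.9]
orientation: [[-0.29, 0.957, 0.012], [0.956, 0.29, -0.047], [-0.048, -0.002, -0.999]]
contact_force: [0.2, -1.7, 3.1]
finger_gap: 0.1
grip_force: 1.1
```

```bash
python3 - <<'E'
from h import *
st()
for f in (4,2,0,-3): print(f,press(60,f,0,max(f,0))[0])
E
```

```text
t 15.75 jigTCP [  60.3 -143.    93.9] F [-0.3 -1.6  3.1] gap 0.1 yaxis [ 1.    -0.001 -0.002] z [-0.002 -0.048 -0.999]
4 [  60.         -141.20528473   95.95766782]
2 [  60.         -141.6546381    92.98576981]
0 [  60. -142.   90.]
-3 [  60.         -141.61959935   86.0973897 ]
```

Request:
carry_out(rows=[0.0,0,0.06,0,0.05,0,0,0,0.05,0,0,0])

```text
clock: 15.95
tool_pos: [574.7, -353.8, 88.0]
orientation: [[-0.29, 0.957, 0.004], [0.957, 0.29, -0.023], [-0.024, -0.003, -1.0]]
contact_force: [0.7, -1.7, 1.7]
finger_gap: 0.0
grip_force: 1.0
```

Request:
carry_out(rows=[0,0,0.04,0,0,0])

```text
clock: 16.05
tool_pos: [574.6, -353.4, 86.2]
orientation: [[-0.291, 0.957, 0.005], [0.957, 0.291, -0.025], [-0.025, -0.003, -1.0]]
contact_force: [0.7, -1.6, 1.4]
finger_gap: -0.1
grip_force: 0.9
```

Request:
carry_out(rows=[0,0,0.03,0,0,0])

```text
clock: 16.15
tool_pos: [574.7, -353.4, 85.3]
orientation: [[-0.291, 0.957, 0.005], [0.956, 0.291, -0.025], [-0.026, -0.003, -1.0]]
contact_force: [1.1, -1.3, 6.5]
finger_gap: 0.2
grip_force: 3.4
```

Request:
carry_out(rows=[0,0,0.03,0,0,0,0,0,0.01,0,0,0])

```text
clock: 16.35
tool_pos: [574.9, -353.4, 84.2]
orientation: [[-0.291, 0.957, 0.006], [0.956, 0.291, -0.026], [-0.026, -0.002, -1.0]]
contact_force: [-0.8, 1.0, 12.5]
finger_gap: -0.1
grip_force: 6.4
```

```bash
python3 - <<'E'
from h import *
st()
I=lambda a,b,n:[a+(b-a)*(i+1)/n for i in range(n)]
v=np.array
a=v([60,-142,200.]);b=v([-55,-30,280.]);h,Q=press(-55,60,15,45)
T=[(p,ori(0)) for p in I(v([60,-142,84.]),a,4)]
T+=[(p,ori(t)) for p,t in zip(I(a,b,7),I(0,45,7))]
T+=[(p,Q) for p in I(b,h,4)]
rows(T)
E
```

```text
t 16.35 jigTCP [  60.5 -143.    84.2] F [-0.5  1.2 12.5] gap -0.1 yaxis [ 1.    -0.    -0.002] z [-0.002 -0.026 -1.   ]
[0.01, -0.01, -0.58, 0.0, 0.05, 0.0]
[0.0, 0.0, -0.58, 0.0, 0.0, 0.0]
[0.0, 0.0, -0.58, 0.0, 0.0, 0.0]
[0.0, 0.0, -0.58, 0.0, 0.0, 0.0]
[0.32, -0.33, -0.23, 0.0, -0.22, 0.0]
[0.29, -0.33, -0.26, 0.0, -0.22, 0.0]
[0.26, -0.33, -0.29, 0.0, -0.22, 0.0]
[0.23, -0.33, -0.32, 0.0, -0.22, 0.0]
[0.19, -0.33, -0.34, 0.0, -0.22, 0.0]
[0.15, -0.33, -0.36, 0.0, -0.22, 0.0]
[0.11, -0.33, -0.38, 0.0, -0.22, 0.0]
[0.21, 0.0, 0.55, 0.0, 0.0, 0.0]
[0.21, 0.0, 0.55, 0.0, 0.0, 0.0]
[0.21, 0.0, 0.55, 0.0, 0.0, 0.0]
[0.21, 0.0, 0.55, 0.0, 0.0, 0.0]
```

Request:
carry_out(rows=[0.01,-0.01,-0.58,0,0.05,0,0,0,-0.58,0,0,0,0,0,-0.58,0,0,0,0,0,-0.58,0,0,0,0.32,-0.33,-0.23,0,-0.22,0])

```text
clock: 16.85
tool_pos: [557.4, -345.7, 213.2]
orientation: [[-0.287, 0.957, 0.033], [0.951, 0.289, -0.109], [-0.114, -0.0, -0.994]]
contact_force: [1.8, -0.1, 0.5]
finger_gap: 0.3
grip_force: 0.0
```

Request:
carry_out(rows=[0.29,-0.33,-0.26,0,-0.22,0,0.26,-0.33,-0.29,0,-0.22,0,0.23,-0.33,-0.32,0,-0.22,0,0.19,-0.33,-0.34,0,-0.22,0,0.15,-0.33,-0.36,0,-0.22,0])

```text
clock: 17.35
tool_pos: [450.3, -288.8, 268.4]
orientation: [[-0.23, 0.957, 0.178], [0.753, 0.291, -0.59], [-0.617, -0.002, -0.787]]
contact_force: [0.8, -0.7, -0.8]
finger_gap: 0.4
grip_force: 0.0
```

Request:
carry_out(rows=[0.11,-0.33,-0.38,0,-0.22,0,0,0,0,0,0,0])

```text
clock: 17.55
tool_pos: [427.5, -276.0, 278.1]
orientation: [[-0.213, 0.956, 0.201], [0.685, 0.293, -0.667], [-0.697, -0.005, -0.717]]
contact_force: [-1.2, 1.0, -1.0]
finger_gap: -0.4
grip_force: 0.0
```

```bash
python3 - <<'E'
from h import *
st()
h,Q=press(-55,60,15,45); go(h,Q,5)
im=arm.read_camera("scene")[190:390,210:430]
cv2.imwrite("pics/c6.png",cv2.resize(im[:,:,::-1],None,fx=3,fy=3))
E
```

```text
t 17.55 jigTCP [-58.  -26.1 278.1] F [-0.9  1.3 -1. ] gap -0.4 yaxis [ 1.     0.001 -0.005] z [-0.002 -0.697 -0.717]
[0.15, 0.01, 0.45, -0.0, -0.01, 0.0]
[0.15, 0.01, 0.45, -0.0, -0.01, 0.0]
[0.15, 0.01, 0.45, -0.0, -0.01, 0.0]
[0.15, 0.01, 0.45, -0.0, -0.01, 0.0]
[0.15, 0.01, 0.45, -0.0, -0.01, 0.0]
```

View pics/c6.png

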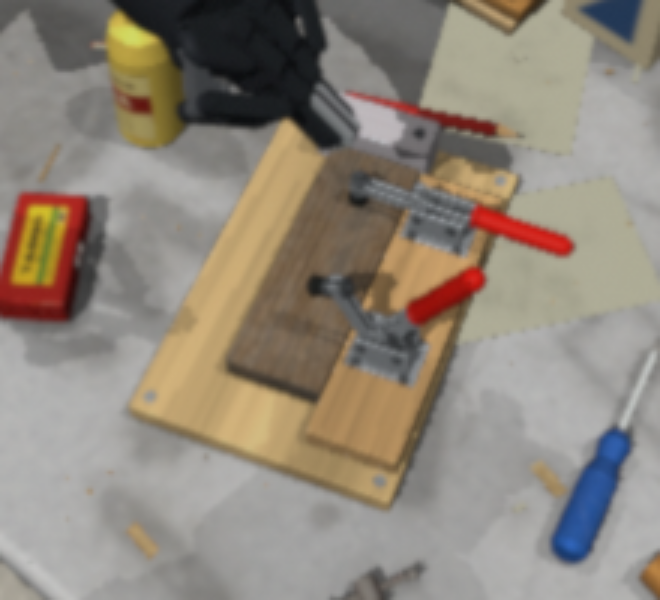

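The first clamp is locked: its grip is level at (520,232) and its pad is on the board at (358,190). The board is still seated, so the second clamp is next.

Request:
carry_out(rows=[0.15,0.01,0.45,0,-0.01,0,0.15,0.01,0.45,0,-0.01,0,0.15,0.01,0.45,0,-0.01,0,0.15,0.01,0.45,0,-0.01,0,0.15,0.01,0.45,0,-0.01,0])

```text
clock: 18.1
tool_pos: [449.6, -329.7, 172.2]
orientation: [[-0.205, 0.957, 0.206], [0.67, 0.291, -0.683], [-0.713, -0.002, -0.701]]
contact_force: [0.2, -0.6, 0.3]
finger_gap: -0.2
grip_force: 0.0
```

Request:
carry_out(rows=[-0.05,0,0.17,0,0,0,-0.02,0,0.08,0,0,0])

```text
clock: 18.3
tool_pos: [452.5, -340.5, 166.4]
orientation: [[-0.206, 0.957, 0.205], [0.671, 0.29, -0.683], [-0.713, -0.003, -0.702]]
contact_force: [-1.3, 2.4, 1.0]
finger_gap: -0.0
grip_force: 0.7
```

```bash
python3 - <<'E'
from h import *
st()
print(press(-55,60,2,45)[0])
rows([press(-55,f,0,min(45,max(f,0))) for f in (58,55,52,49,46,43,40,37,34,31,28,25,22,19,16,13,10,8,6,4,2,0,-3)])
E
```

```text
t 18.3 jigTCP [-52.9 -95.  166.4] F [-0.5  2.6  1. ] gap -0.0 yaxis [ 1.    -0.001 -0.003] z [-0.003 -0.713 -0.702]
[-55.         -89.90261397 165.34137679]
[0.06, -0.04, 0.05, -0.01, 0.02, 0.0]
[-0.02, 0.0, 0.1, 0.0, 0.0, 0.0]
[-0.01, 0.0, 0.1, 0.0, 0.0, 0.0]
[0.0, 0.0, 0.1, 0.0, 0.0, 0.0]
[0.0, 0.0, 0.1, 0.0, 0.0, 0.0]
[0.0, 0.0, 0.09, 0.0, 0.07, 0.0]
[-0.01, 0.0, 0.09, 0.0, 0.1, 0.0]
[-0.01, 0.0, 0.09, 0.0, 0.1, 0.0]
[-0.01, 0.0, 0.09, 0.0, 0.1, 0.0]
[-0.01, 0.0, 0.09, 0.0, 0.1, 0.0]
[-0.01, 0.0, 0.09, 0.0, 0.1, 0.0]
[-0.01, 0.0, 0.09, 0.0, 0.1, 0.0]
[-0.01, 0.0, 0.09, 0.0, 0.1, 0.0]
[-0.01, 0.0, 0.09, 0.0, 0.1, 0.0]
[-0.01, 0.0, 0.09, 0.0, 0.1, 0.0]
[-0.01, 0.0, 0.09, 0.0, 0.1, 0.0]
[-0.01, 0.0, 0.09, 0.0, 0.1, 0.0]
[0.0, 0.0, 0.06, 0.0, 0.07, 0.0]
[0.0, 0.0, 0.06, 0.0, 0.07, 0.0]
[0.0, 0.0, 0.06, 0.0, 0.07, 0.0]
[0.0, 0.0, 0.06, 0.0, 0.07, 0.0]
[0.0, 0.0, 0.06, 0.0, 0.07, 0.0]
[0.01, 0.0, 0.08, 0.0, 0.0, 0.0]
```

Request:
carry_out(rows=[0.06,-0.02,0.05,0,0.02,0,-0.02,-0.01,0.1,0,0,0,-0.01,0,0.1,0,0,0])

```text
clock: 18.6
tool_pos: [453.5, -348.0, 157.9]
orientation: [[-0.206, 0.957, 0.205], [0.676, 0.291, -0.677], [-0.708, -0.001, -0.707]]
contact_force: [-0.3, 0.5, 2.9]
finger_gap: 0.0
grip_force: 1.1
```

Request:
carry_out(rows=[0,0,0.1,0,0,0,0,0,0.1,0,0,0,0,0,0.09,0,0.07,0,-0.01,0,0.09,0,0.1,0])

```text
clock: 19.0
tool_pos: [456.5, -360.2, 142.9]
orientation: [[-0.225, 0.957, 0.185], [0.733, 0.291, -0.615], [-0.642, -0.003, -0.767]]
contact_force: [-0.2, 3.5, 1.5]
finger_gap: -0.0
grip_force: 1.8
```

Request:
carry_out(rows=[-0.01,0,0.09,0,0.1,0,-0.01,0,0.09,0,0.1,0,-0.01,0,0.09,0,0.1,0,-0.01,0,0.09,0,0.1,0])

```text
clock: 19.4
tool_pos: [459.9, -371.8, 129.6]
orientation: [[-0.257, 0.957, 0.136], [0.841, 0.291, -0.456], [-0.476, -0.003, -0.879]]
contact_force: [-1.2, 5.5, 2.3]
finger_gap: 0.1
grip_force: 1.8
```

```bash
python3 - <<'E'
from h import *
st()
print(press(-55,28,0,28)[0])
rows([press(-55,f,0,max(f,0)) for f in (25,22,19,16,13,10,8,6,4,2,0,-3)])
E
```

```text
t 19.4 jigTCP [ -54.9 -127.1  129.6] F [0.5 5.6 2.3] gap 0.1 yaxis [ 1.    -0.    -0.003] z [-0.003 -0.476 -0.879]
[ -55.         -128.02504758  129.25047271]
[-0.02, 0.0, 0.1, -0.01, 0.12, 0.0]
[-0.01, 0.0, 0.09, 0.0, 0.1, 0.0]
[-0.01, 0.0, 0.09, 0.0, 0.1, 0.0]
[-0.01, 0.0, 0.09, 0.0, 0.1, 0.0]
[-0.01, 0.0, 0.09, 0.0, 0.1, 0.0]
[-0.01, 0.0, 0.09, 0.0, 0.1, 0.0]
[0.0, 0.0, 0.06, 0.0, 0.07, 0.0]
[0.0, 0.0, 0.06, 0.0, 0.07, 0.0]
[0.0, 0.0, 0.06, 0.0, 0.07, 0.0]
[0.0, 0.0, 0.06, 0.0, 0.07, 0.0]
[0.0, 0.0, 0.06, 0.0, 0.07, 0.0]
[0.01, 0.0, 0.08, 0.0, 0.0, 0.0]
```

Request:
carry_out(rows=[-0.02,0,0.11,0,0.13,0,-0.01,0,0.09,0,0.1,0,-0.01,0,0.09,0,0.1,0,-0.01,0,0.09,0,0.1,0,-0.01,0,0.09,0,0.1,0])

```text
clock: 19.9
tool_pos: [463.4, -383.2, 109.2]
orientation: [[-0.284, 0.957, 0.064], [0.931, 0.291, -0.22], [-0.229, -0.003, -0.973]]
contact_force: [-0.6, 2.6, 2.3]
finger_gap: -0.0
grip_force: 1.3
```

Request:
carry_out(rows=[-0.01,0,0.09,0,0.1,0,0,0,0.06,0,0.07,0,0,0,0.06,0,0.07,0,0,0,0.06,0,0.07,0,0,0,0.06,0,0.07,0])

```text
clock: 20.4
tool_pos: [464.6, -387.0, 93.4]
orientation: [[-0.29, 0.957, 0.01], [0.956, 0.29, -0.042], [-0.044, -0.003, -0.999]]
contact_force: [1.1, -1.3, 2.8]
finger_gap: -0.3
grip_force: 1.1
```

Request:
carry_out(rows=[0.0,0,0.06,0,0.05,0,0,0,0.05,0,0,0,0,0,0.04,0,0,0])

```text
clock: 20.7
tool_pos: [464.5, -386.8, 85.8]
orientation: [[-0.29, 0.957, 0.003], [0.957, 0.29, -0.02], [-0.02, -0.003, -1.0]]
contact_force: [-0.3, -2.3, 2.8]
finger_gap: -0.2
grip_force: 2.0
```

Request:
carry_out(rows=[0,0,0.03,0,0,0])

```text
clock: 20.8
tool_pos: [464.7, -386.9, 84.9]
orientation: [[-0.291, 0.957, 0.004], [0.957, 0.291, -0.021], [-0.021, -0.002, -1.0]]
contact_force: [0.5, -0.7, 8.9]
finger_gap: -0.0
grip_force: 4.4
```

Request:
carry_out(rows=[0,0,0.03,0,0,0])

```text
clock: 20.9
tool_pos: [464.8, -386.9, 83.9]
orientation: [[-0.291, 0.957, 0.004], [0.957, 0.291, -0.021], [-0.021, -0.002, -1.0]]
contact_force: [-0.8, -0.7, 14.7]
finger_gap: -0.3
grip_force: 7.1
```

It's at the firm stop. I'll lift clear, swing away and take a last look.

Request:
carry_out(rows=[0,0,-0.5,0,0,0,0,0,-0.6,0,0,0,0,0,-0.6,0,0,0,0,0,-0.6,0,0,0,0,0,-0.6,0,0,0])

```text
clock: 21.4
tool_pos: [463.7, -383.2, 229.2]
orientation: [[-0.291, 0.957, 0.003], [0.957, 0.291, -0.019], [-0.019, -0.003, -1.0]]
contact_force: [0.7, -0.3, 0.4]
finger_gap: 0.3
grip_force: 0.0
```

Request:
carry_out(rows=[0,-0.5,-0.2,0,0,0,0,-0.5,0,0,0,0,0,-0.5,0,0,0,0,0,0,0,0,0,0,0,0,0,0,0,0])

```text
clock: 21.9
tool_pos: [392.0, -405.2, 238.4]
orientation: [[-0.29, 0.957, 0.003], [0.957, 0.29, -0.019], [-0.019, -0.003, -1.0]]
contact_force: [0.2, -0.2, -0.8]
finger_gap: -0.3
grip_force: 0.0
```

```bash
python3 - <<'E'
from h import *
st()
im=arm.read_camera("scene")[190:390,210:430]
cv2.imwrite("pics/c7.png",cv2.resize(im[:,:,::-1],None,fx=3,fy=3))
E
```

```text
t 21.9 jigTCP [-129.6 -139.3  238.4] F [ 0.1 -0.2 -0.8] gap -0.3 yaxis [ 1.    -0.001 -0.003] z [-0.003 -0.019 -1.   ]
```

View pics/c7.png

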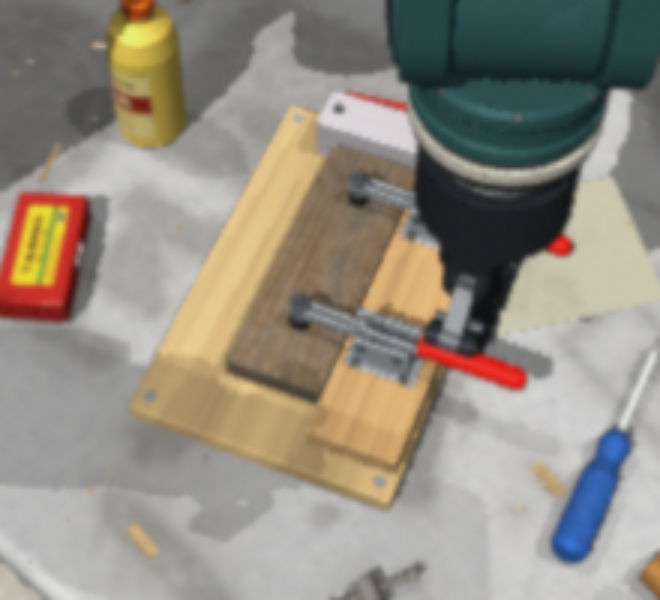

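Both arms are down on the board, with pads at (358,190) and (300,312), and the end clamp's grip is level at (475,362). The board is seated and the tools are untouched.

```bash
python3 -c "
from cell import arm
print(arm.finish_job())"
```

```text
the job is handed in; nothing more can be done
None
```

The board lies flush on the fence and home against the drill block, both clamps are locked in the order asked (drill-block clamp first), the tools were left where they were, and the job was handed in at about 22 s.

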